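# Tilt the drill template out of the covered bin and clamp it in the drilling jig

### The arm

A 6-joint arm with a two-finger parallel gripper is mounted at the origin on a cart in front of the work surface, level with it; the furniture and walls round the work are solid. World frame = base frame: x ahead of the robot, y to its left, z up, the work surface at z = 0. Lengths are in mm, angles in rad, forces in N, time in s.
With the tool pointing down it reaches from about 275 to 750 mm from the base axis. Payload 10.2 kg.
Tool frame: the origin (TCP) lies at the very end of the fingers, on their centre line; the grasp point (between the pads) lies 19 mm behind it (ctrl.grip_depth is the distance from the TCP to the grasp point, in mm); z points along the fingers, x is the direction in which the jaws open and shut, and the axes are right-handed (so a half turn about z gives the same grasp; the last joint's range is limited). The gripper opens to 85 mm and grips with 20 to 120 N. Pads are 22 mm wide; open, the fingers measure 114 mm over their backs; the gripper's body (76 mm by 85 mm) begins 54 mm behind the grasp point. The pads swing forward as they close: fully open they stand 13 mm farther back than shut.
Start: joints at [0.958, 0.313, 1.498, -0, 1.331, -0.223], TCP at [199.515, 485.618, 231.294] pointing down, gripper open.
Joint ranges: [-2.94, 2.94], [-0.97, 2.17], [0.19, 2.56], [-1.23, 4.37], [0.02, 3.11], [-2.88, 2.88]. Speed limits (rad/s): [2.39, 2.39, 3.01, 3.14, 3.14, 3.14].

### API

Orientations are given as a unit quaternion [w, x, y, z].
In Python, from rig import ctrl gives the robot as it stands.
- The arm moves only by the tool play_rows, never from a script. Its argument "motion" is a list of rows, each a list of 2 entries, a list of its own where there are three numbers: the shift along the tool's x, y, z in mm, then the turn, a rotation vector about the tool's x, y, z in degrees. A call has 1 to 20 rows; each row shifts and turns the commanded pose from where the row before left it, along the tool's axes as they then stand; what a row does not reach is not made up. A row lasts 1/12 s, in which the tool goes at most 41.7 mm and 7.16 degrees, less where a joint would pass 70% of its speed; a pose out of reach is approached as far as the arm can. A call with a gripper value outside its range is refused whole. "fingers" is the finger opening in mm, from 0 to 85.4, set as the call begins (left out, the last holds). The fingers move at their own pace and stop on an object; "squeeze" is the grip in N (left out, the last holds). Time passes only in rows, so rows that do not move let the fingers close. It gives the time, the measured TCP pose, the force and the opening at its end, in the units of the state.
- ctrl.sense(): the state, without advancing time (a new reading comes with each control period).
- ctrl.capture(name): name is "scene" or "top"; returns the picture (420x560x3 uint8, red, green, blue); there is no depth.
- ctrl.get_calibration(name): a dict with "K" (3x3 intrinsics, pixels), "k1" (the pictures are not rectified: a ray, as slopes to the right and down, at radius r is drawn at 1 + k1 r^2 times it, then the intrinsics apply), "R" (3x3) and "t" (3): a world point X has camera coordinates R X + t. Camera axes: x right, y down, z forward; pixel columns grow to the right and rows downward; lengths in mm; the calibration is good to about 2 mm. A picture is of the moment at which its call begins. get_calibration takes no time and is no camera call.
- ctrl.finish_job(): hands the job in, once; it reports no verdict.
Trained networks look in the newest picture that a camera, given by its name, has taken for a name from the list of things; names that differ only in an ending like _2 or _b are one class to them, and where a whole thing is asked for, a point or a joint stands for the part that bears it (a point fixed in the world has none). Each returns a list of dicts, best first, with "p" (0 to 1); they miss things now and then, are a little off and sometimes report something else, mostly with a low value. They report only what shows in the picture. A call takes as long as a camera call.
- ctrl.spot_in(camera, name): "position" ([column, row] as shares, 0 to 1, of the picture: columns of its width, rows of its height, amid what is visible of it).
The state is a dict: "time_s": time; "joints": joint angles; "dq": joint speeds; "tau": joint torques, N m; "eef_pos": TCP position; "ee_rot": TCP orientation; "force": force on the tool from outside, world axes, zero at the start; "wrist_torque": the same for the moment, N m; "grip_width": opening from 0.0 (shut) to 1.0 (fully open).
Only numpy, scipy, OpenCV 4.12 (cv2) and the standard library are available. Lean on these libraries where they do the work, as an engineer would, in place of code of your own. Each camera call takes 0.05 s, during which the arm holds its last target. There are 200 camera calls.

### The job

Take the drill template out of the deep, half-covered bin by lifting it by its upright flange, flange end first, so that it tilts and draws out from under the cover; lay it gently (do not drop it) flat on the wooden bed of the jig, lengthwise between the fixed stop and the open sliding fence, wholly on the bed, and let go. Then slide the fence along its slots until it holds the template against the stop, and last swing the clamp lever clockwise to its end to tighten it. Leave the other things where they are.

Things in the scene. Friction and masses are not known exactly. Their poses are not given: they have to be found in the camera images.
- bin: fixed grey steel bin, outer 218 (x) x 100 (y) x 76 high, walls 4, floor 5 thick; origin: centre of its underside. A fixed 4 mm cover closes the near part of its top, from the -x wall to x = -20 (bead along its edge to x = -17), underside at z = 72; the rest of the top is open, to the inner face of the far wall at x = +105
- template: loose bare aluminium drill template (0.11 to 0.21 kg): flat plate 140 (x) x 60 (y) x 6 with four holes, and at its +x end an upright flange 44 wide (y), 6 thick (x, from x = 64 to 70), top 60 above the underside. Origin: centre of the plate's underside. It starts flat on the bin's floor with x nearly along the bin's x, flange at the open end, 50 mm or more from the far wall, its other end under the cover
- template_mid (a point): centre of the template's plate, 3 mm above its underside; axes as the template's
- template_flange (a point): on the template's flange, 67 mm along x from the plate's centre, 42 mm above the underside, where to grip it: pinch across its 6 mm (along the template's x); axes as the template's
- jig: fixed jig; origin: under the bed, z = 0 the bench. Wooden bed x -95 to 95, y -85 to 100, top at z = 12. Fixed wooden stop along its -y side (170 long), inner face at y = -65, top z = 28; the template's plate lies between it and the fence, long side along x, either way round; centred at y = -35 when against the stop
- fence (a joint): steel fence that slides on two bolts in slots, towards the stop (-y of the jig): 0 = farthest open (face at y = +35 of the jig), grows as it nears the stop (m); face lies at y = 35 mm - value, so it touches a 60 mm wide plate against the stop at 0.040; starts 0 to 0.012; friction 2.5 N; end of travel 0.050
- fence_face (a point): middle of the fence's inner face (150 long in x, top z = 28 of the jig), 20 above the bench
- fence_tab (a point): on the fence's upright steel tab, the handle to slide it by: 40 (x) x 8 (y) thick, top 13 above this point, foot plate 35 below it; 40 mm behind (+y) the inner face; axes as the jig's
- lever (a joint): black clamp lever, turns clockwise seen from above about an upright axis: 0 to 0.25 at the start = loose, pointing to -x of the jig; 1.5 = tight, end of travel, pointing to +y of the jig. Stays where it is left, friction 0.08 N m
- lever_knob (a point): on the lever's upright round grip, 18 dia: its top lies 20 above this point, the lever's arm (12 thick) starts 22 below it
- lever_pivot (a point): on the lever's axis at the height of lever_knob, 60 mm from it; fixed to the lever, at x = -25, y = 47 of the jig
- nut_tin: bystander: low round dark tin of nuts, 68 dia x 42 high; origin: centre of underside
- battery: bystander: black spare battery block with a clip on top, 50x64x60; origin: centre of underside

How it is judged (in metres and radians):
On the way, in this order (a step that is already met when the one before it is completed fails the run):
1. the template comes out tilted, flange end first: flange grip point above the bin's rim while the plate is tilted more than 14 degrees (angle between template_mid's own z axis and vertical above 0.25 rad and z of template_flange in the frame of bin above 0.08 m and z of template_flange in the frame of template_mid above 0.02 m), for 0.1 s.
2. the template lies flat on the jig's bed between stop and fence, released (angle between template_mid's own z axis and vertical below 0.06 rad and z of template_mid in the frame of jig between 0.011 and 0.019 m and x of template_mid in the frame of jig between -0.027 and 0.027 m and y of template_mid in the frame of jig between -0.04 and 0.006 m and contact force between the fingers and template below 0.1 N), for 0.2 s.
3. the fence has been slid up to the template and holds it against the stop (angle between template_mid's own z axis and vertical below 0.06 rad and z of template_mid in the frame of jig between 0.011 and 0.019 m and x of template_mid in the frame of jig between -0.027 and 0.027 m and angle between the x axis of template_mid and the x axis of jig, either way round below 0.07 rad and y of template_mid in the frame of jig below -0.03 m and value of joint fence above 0.036 m), for 0.2 s.
4. the clamp lever is swung to tight (value of joint lever above 1.3 rad), for 0.2 s.
At the end, for the whole second after the job is handed in: Template at rest flat on the bed (0.06 rad), its centre within 27 mm of the bed's middle lengthwise, parallel to the stop (0.07 rad) and within 5 mm of it; the fence up against it (value 0.036 or more, at most 4 mm of play); the lever tight (1.3 rad or more) (all of step 3 and value of joint lever above 1.3 rad and linear speed of template below 0.02 m/s); the robot touches nothing.
It fails at once if the template is dropped (falls freely faster than 0.6 m/s) (linear speed of template above 0.6 m/s and contact force between the fingers and template below 0.1 N).
It fails at once if the nut_tin is pushed more than 30 mm (distance of nut_tin from where it was at the start of the episode above 0.03 m).
It fails at once if the battery is pushed more than 30 mm (distance of battery from where it was at the start of the episode above 0.03 m).
It also fails if it takes over 64 s, if anything falls off the work surface, if the arm or the gripper's body presses on something with over 40 N, if the wrist force passes 120 N, or if a joint passes its speed limit or range.

## Working session

There is one attempt and no reset: what is moved stays moved. The work goes in short steps, Python scripts to look and compute and a tool call to move; the robot and the scene stay as the last step left them, time stands still between calls to the robot, and variables do not carry over. Pictures are saved under pics/ and viewed, about 8 in all and at most 12, crops included, and the job is handed in when it is done.

Besides the shell and the picture viewer there is one more tool, called after ">>>" as name(argument=value, ...) on one line, values as JSON. play_rows: Moves the arm, as the interface text tells. Its arguments: {"type":"object","properties":{"motion":{"type":"array"},"fingers":{"type":"number"},"squeeze":{"type":"number"}},"required":["motion"]}

```bash
mkdir -p pics; ls; cat > h.py <<'E'
import numpy as np, cv2
from rig import ctrl
def cal(c):
    d=ctrl.get_calibration(c); return np.array(d["K"]),d["k1"],np.array(d["R"]),np.array(d["t"])
def ray(c,px):
    K,k1,R,t=cal(c)
    u=cv2.undistortPoints(np.array([[px]],float),K,np.array([k1,0,0,0,0.])).ravel()
    return -R.T@t, R.T@np.array([u[0],u[1],1])
def atz(c,px,z):
    o,d=ray(c,px); return o+d*(z-o[2])/d[2]
def proj(c,X):
    K,k1,R,t=cal(c)
    return cv2.projectPoints(np.array(X,float).reshape(-1,1,3),cv2.Rodrigues(R)[0],t,K,np.array([k1,0,0,0,0.]))[0].reshape(-1,2)
def tri(p1,p2):
    o1,d1=ray("top",p1);o2,d2=ray("scene",p2)
    A=np.stack([d1,-d2],1);s=np.linalg.lstsq(A,o2-o1,rcond=None)[0]
    a,b=o1+s[0]*d1,o2+s[1]*d2
    return (a+b)/2,np.linalg.norm(a-b)
def save(c,name):
    im=ctrl.capture(c); cv2.imwrite(f"pics/{name}.png",cv2.cvtColor(im,cv2.COLOR_RGB2BGR)); return im
E
python3 - <<'E'
from h import *
np.set_printoptions(precision=1,suppress=True)
save("top","top0");save("scene","sc0")
for c in("top","scene"): print(c,-cal(c)[2].T@cal(c)[3], cal(c)[2][2])
for n in ["bin","template","template_mid","template_flange","jig","fence_face","fence_tab","lever_knob","lever_pivot","nut_tin","battery"]:
    q={}
    for c in("top","scene"):
        r=ctrl.spot_in(c,n)[:2]
        for k in r: print(n,c,round(k["p"],2),np.array(k["position"])*[560,420])
        if r:q[c]=np.array(r[0]["position"])*[560,420]
    if len(q)==2: print("   tri",*tri(q["top"],q["scene"]))
print(ctrl.sense())
E
```

```text
pics
top [ 398.5 -226.1  888. ] [ 0.2 -0.  -1. ]
scene [-161.5 -330.9  633.5] [ 0.8  0.1 -0.6]
bin top 0.67 [362.7 275.8]
bin scene 0.8 [349.3 283.4]
bin scene 0.58 [355.6 258.1]
   tri [ 435.  -375.6   34.9] 9.029997150088313
template top 0.84 [357.3 260.3]
template scene 0.82 [353.7 259. ]
   tri [ 463.9 -369.7   65.4] 7.925880819734789
template_mid top 0.79 [358.7 261.5]
template_flange top 0.62 [358.3 259.5]
template_flange top 0.39 [212.8 219.8]
template_flange scene 0.8 [352.1 257.7]
   tri [ 465.  -369.    67.6] 3.2585188284924493
jig top 0.81 [237.8 233.8]
jig top 0.68 [353.6 143.4]
jig scene 0.79 [232.1 245.2]
   tri [ 526.3 -132.9    3.3] 2.176525144343792
fence_face top 0.7 [219.6 220. ]
fence_face scene 0.89 [213.3 224.2]
   tri [549.3 -94.1  33. ] 8.240769881417554
fence_tab top 0.97 [216.1 221. ]
lever_knob top 0.74 [212. 256.]
lever_knob scene 0.92 [191.8 238. ]
   tri [473.7 -80.   56.7] 17.132613430800028
lever_pivot top 0.89 [214.7 254.7]
lever_pivot top 0.69 [358.2 258.4]
lever_pivot scene 0.79 [192.  242.8]
   tri [476.9 -80.5  42.1] 21.816370640598112
nut_tin top 0.64 [309.8 143.9]
nut_tin scene 0.6 [315.4 194.2]
   tri [ 712.5 -282.8   22.1] 2.341293430182478
battery top 0.83 [352.8 140.5]
battery scene 0.96 [354.1 198.2]
   tri [ 719.6 -372.4   19.3] 6.174341919336662
{'time_s': 1.2, 'joints': array([ 1. ,  0.3,  1.5,  0. ,  1.3, -0.2]), 'dq': array([-0., -0., -0.,  0., -0.,  0.]), 'tau': array([  0. , -41.2, -26. ,  -0. ,   0. ,  -0. ]), 'eef_pos': array([199.5, 485.6, 231.3]), 'ee_rot': array([-0. ,  0.8,  0.6,  0. ]), 'force': array([-0.2,  0.2, -0.4]), 'wrist_torque': array([ 0.,  0., -0.]), 'grip_width': 1.0022635942546203}
```

```bash
python3 - <<'E'
import cv2
for n,r in(("top0",(160,100,260,195)),("sc0",(140,150,260,195))):
    im=cv2.imread(f"pics/{n}.png");x,y,w,h=r
    c=cv2.resize(im[y:y+h,x:x+w],None,fx=3,fy=3,interpolation=cv2.INTER_CUBIC)
    for i in range(0,w,20):cv2.putText(c,str(x+i),(3*i,8),0,.3,(0,0,255),1);cv2.line(c,(3*i,10),(3*i,16),(0,0,255),1)
    for j in range(0,h,20):cv2.putText(c,str(y+j),(0,3*j+3),0,.3,(0,0,255),1)
    cv2.imwrite(f"pics/{n}c.png",c)
E
```

```text
(no output)
```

View pics/top0c.png

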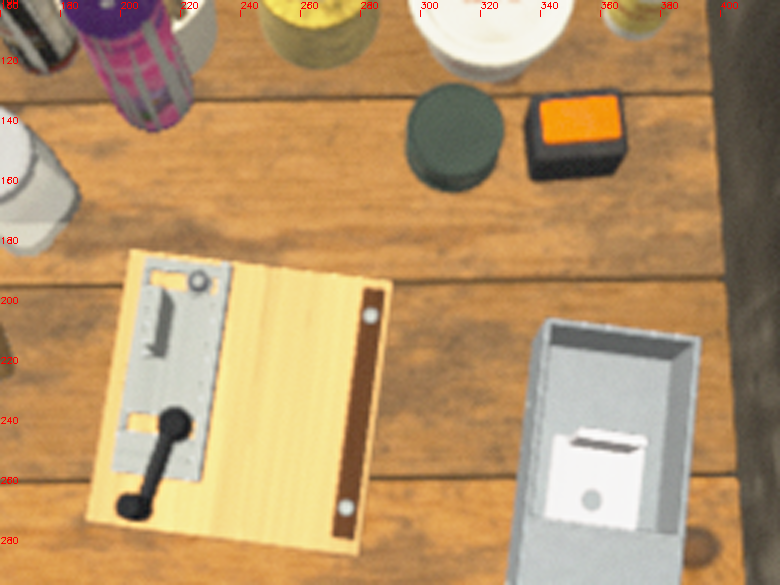

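View pics/sc0c.png

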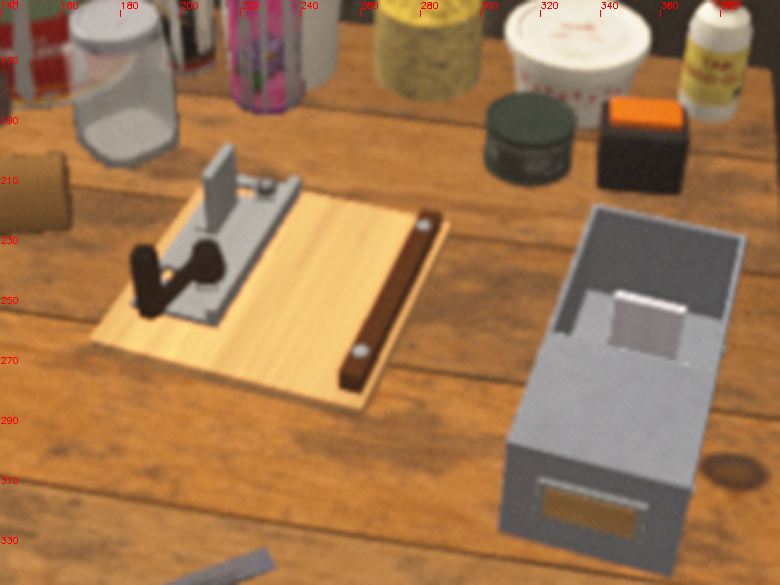

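The top view shows the jig bed corners at about (204,183), (290,194), (279,285) and (189,274). The bin is at right, with the flange top edge near (353,243)–(376,246). The lever points to -x and the fence is nearly open. Next I fit the poses from these corners.

```bash
cat > fit.py <<'E'
from h import *
from scipy.optimize import least_squares
def W(p,L):
    c,s=np.cos(p[2]),np.sin(p[2]);L=np.array(L,float)
    return np.c_[p[0]+c*L[:,0]-s*L[:,1],p[1]+s*L[:,0]+c*L[:,1],L[:,2]]
T=lambda q:np.array(q)/3+[160,100]
S=lambda q:np.array(q)/3+[140,150]
def fit(obs,x0):
    f=lambda p:np.concatenate([(proj(c,W(p,L))-P).ravel() for c,L,P in obs])
    r=least_squares(f,x0,x_scale=[100,100,1]);return r.x,f(r.x).reshape(-1,2)
E
python3 - <<'E'
from fit import *
np.set_printoptions(precision=2,suppress=True)
B=[(95,100,12),(95,-85,12),(-95,-85,12),(-95,100,12)]
j,r=fit([("top",B,T([(131,250),(391,283),(358,554),(87,521)])),
 ("scene",B[1:],S([(449,224),(361,409),(91,338)]))],[520,-130,0]);print("jig",j,r)
R=[(109,50,76),(109,-50,76),(-109,50,76),(-109,-50,76)]
b,r=fit([("top",R[:2],T([(549,319),(700,339)])),("scene",R,S([(595,205),(745,237),(508,440),(692,487)]))],[440,-375,0]);print("bin",b,r)
F=[(70,22,65),(70,-22,65),(64,22,65),(64,-22,65)]
t,r=fit([("top",F,T([(580,429),(648,438),(571,441),(638,451)])),("scene",F[:2],S([(617,291),(687,306)]))],[400,-375,0]);print("tmpl",t,r)
print("flange",W(t,[(67,0,47)]), "in bin frame yaw",t[2]-b[2])
for v in (0,.006,.012):
  f=35-v*1000
  print(v,proj("top",W(j,[(75,f,28),(-75,f,28)]))*3-[480,300],proj("scene",W(j,[(75,f,28),(-75,f,28)]))*3-[420,450])
print("pivot",W(j,[(-25,47,0)]))
print("knob tri",tri(T((134,500)),S((146,250)))," pivot tri",tri(T((175,420)),S((208,248))))
print("tab top tri",tri(T((168,290)),S((231,147))),tri(T((155,345)),S((207,180))))
E
```

```text
jig [ 524.83 -144.84   -0.14] [[-0.76 -0.15]
 [ 0.27 -0.41]
 [-0.34  1.08]
 [-1.28  0.36]
 [ 1.44 -0.72]
 [ 1.12 -0.23]
 [-0.34 -0.09]]
bin [ 451.22 -371.69   -0.15] [[-1.46 -0.03]
 [ 0.1   0.22]
 [ 0.07 -0.93]
 [ 1.53 -0.47]
 [-0.58  0.21]
 [ 0.4   0.46]]
tmpl [ 423.42 -367.37   -0.16] [[-1.4   0.34]
 [-1.22  0.76]
 [ 1.22 -0.57]
 [ 1.77 -0.47]
 [-0.35 -0.41]
 [ 0.01  0.24]]
flange [[ 489.54 -378.21   47.  ]] in bin frame yaw -0.014503523197597012
0 [[213.79 283.26]
 [180.06 503.01]] [[283.49 185.53]
 [194.41 322.38]]
0.006 [[222.49 284.33]
 [189.05 504.16]] [[291.39 187.25]
 [203.15 324.56]]
0.012 [[231.2  285.4 ]
 [198.04 505.31]] [[299.31 188.98]
 [211.93 326.75]]
pivot [[506.51 -94.85   0.  ]]
knob tri (array([453.08, -77.18,  85.02]), np.float64(5.379694698217544))  pivot tri (array([507.84, -96.4 ,  45.06]), np.float64(3.6771533841169433))
tab top tri (array([589.62, -92.01,  67.32]), np.float64(7.257019267685098)) (array([554.08, -84.48,  64.2 ]), np.float64(5.809634551401775))
```

>>> play_rows(motion=[[[0, 0, 0], [0, 0, 7]], [[0, 0, 0], [0, 0, 7]], [[0, 0, 0], [0, 0, 7]], [[0, 0, 0], [0, 0, 7]], [[0, 0, 0], [0, 0, 7]], [[0, 0, 0], [0, 0, 7]], [[0, 0, 0], [0, 0, 7]], [[0, 0, 0], [0, 0, 7]], [[0, 0, 0], [0, 0, 7]], [[0, 0, 0], [0, 0, 7]], [[0, 0, 0], [0, 0, 7]]], fingers=45, squeeze=80)

```text
time_s: 2.12
eef_pos: [199.5, 485.6, 231.3]
ee_rot: [-0.0, 0.996, -0.084, 0.0]
force: [-0.0, 0.5, 0.8]
grip_width: 0.529
```

```bash
cat >> h.py <<'E'
from scipy.spatial.transform import Rotation as Ro
def Rt():
    q=ctrl.sense()["ee_rot"]; return Ro.from_quat(np.r_[q[1:],q[0]])
def go(p):
    s=ctrl.sense(); d=Rt().inv().apply(np.array(p)-s["eef_pos"]); n=int(np.ceil(np.linalg.norm(d)/38))
    x=Rt().apply([1,0,0]); print("pos",s["eef_pos"].round(1),"t",round(s["time_s"],2),"F",s["force"].round(1),"w",round(s["grip_width"]*85.4,1),"jaw az",round(np.arctan2(x[1],x[0]),3),"zaxis",Rt().apply([0,0,1]).round(3),"total",d.round(1),n,"per row",(d/n).round(2))
E
python3 -c "
from h import *
go([489.5,-378.2,231])"
```

```text
pos [199.5 485.6 231.3] t 2.12 F [-0.   0.5  0.8] w 45.2 jaw az -0.169 zaxis [ 0.  0. -1.] total [4.311e+02 8.028e+02 3.000e-01] 24 per row [1.796e+01 3.345e+01 1.000e-02]
```

>>> play_rows(motion=[[[18, 33.5, 0], [0, 0, 0]], [[18, 33.5, 0], [0, 0, 0]], [[18, 33.5, 0], [0, 0, 0]], [[18, 33.5, 0], [0, 0, 0]], [[18, 33.5, 0], [0, 0, 0]], [[18, 33.5, 0], [0, 0, 0]], [[18, 33.5, 0], [0, 0, 0]], [[18, 33.5, 0], [0, 0, 0]], [[18, 33.5, 0], [0, 0, 0]], [[18, 33.5, 0], [0, 0, 0]], [[18, 33.5, 0], [0, 0, 0]], [[18, 33.5, 0], [0, 0, 0]], [[18, 33.5, 0], [0, 0, 0]], [[18, 33.5, 0], [0, 0, 0]], [[18, 33.5, 0], [0, 0, 0]], [[18, 33.5, 0], [0, 0, 0]], [[18, 33.5, 0], [0, 0, 0]], [[18, 33.5, 0], [0, 0, 0]], [[18, 33.5, 0], [0, 0, 0]], [[18, 33.5, 0], [0, 0, 0]]])

```text
time_s: 3.78
eef_pos: [446.3, -235.9, 231.3]
ee_rot: [0.0, 0.997, -0.082, 0.0]
force: [0.3, 0.3, 0.1]
grip_width: 0.523
```

```bash
python3 -c "
from h import *
go([489.5,-378.2,130])"
```

```text
pos [ 446.3 -235.9  231.3] t 3.78 F [0.3 0.3 0.1] w 44.6 jaw az -0.163 zaxis [ 0. -0. -1.] total [ 65.7 133.4 101.3] 5 per row [13.15 26.68 20.26]
```

>>> play_rows(motion=[[[13, 26.5, 20], [0, 0, 0]], [[13, 26.5, 20], [0, 0, 0]], [[13, 26.5, 20], [0, 0, 0]], [[13, 26.5, 20], [0, 0, 0]], [[13, 26.5, 20], [0, 0, 0]], [[0, 0, 0], [0, 0, 0]]])

```text
time_s: 4.28
eef_pos: [487.7, -378.1, 125.8]
ee_rot: [-0.002, 0.997, -0.083, -0.002]
force: [0.3, -0.1, -0.9]
grip_width: 0.526
```

```bash
python3 - <<'E'
from h import *
go([489.5,-378.2,28])
a=save("top","top1")[180:330,300:430];b=save("scene","sc1")[150:300,290:420]
cv2.imwrite("pics/c1.png",cv2.cvtColor(cv2.resize(np.hstack([a,b]),None,fx=3,fy=3,interpolation=cv2.INTER_CUBIC),cv2.COLOR_RGB2BGR))
E
```

```text
pos [ 487.7 -378.1  125.8] t 4.28 F [ 0.3 -0.1 -0.9] w 44.9 jaw az -0.166 zaxis [-0.004  0.004 -1.   ] total [ 2.3  0.1 97.8] 3 per row [ 0.78  0.05 32.59]
```

View pics/c1.png

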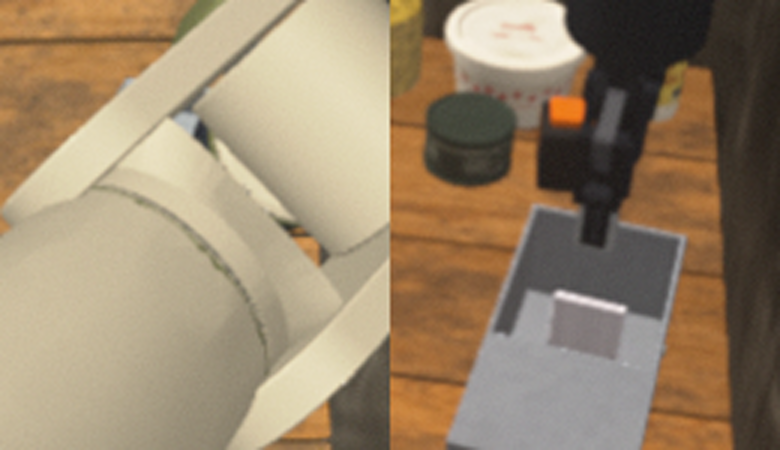

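The gripper is above the flange and lined up. The near finger shows at scene (358,232), directly above the flange top at (357,250). Next I descend.

>>> play_rows(motion=[[[1, 0, 25], [0, 0, 0]], [[1, 0, 25], [0, 0, 0]], [[0, 0, 25], [0, 0, 0]], [[0, 0, 20], [0, 0, 0]], [[0, 0, 0], [0, 0, 0]], [[0, 0, 0], [0, 0, 0]]])

```text
time_s: 4.88
eef_pos: [491.0, -375.0, 37.4]
ee_rot: [0.0, 0.997, -0.081, 0.0]
force: [-0.5, 0.2, 0.7]
grip_width: 0.529
```

>>> play_rows(motion=[[[0, 0, 0], [0, 0, 0]], [[0, 0, 0], [0, 0, 0]], [[0, 0, 0], [0, 0, 0]], [[0, 0, 0], [0, 0, 0]], [[0, 0, 0], [0, 0, 0]], [[0, 0, 0], [0, 0, 0]], [[0, 0, 0], [0, 0, 0]], [[0, 0, 0], [0, 0, 0]]], fingers=0)

```text
time_s: 5.55
eef_pos: [491.3, -376.0, 38.0]
ee_rot: [0.001, 0.997, -0.081, 0.001]
force: [-1.1, 0.7, 7.6]
grip_width: 0.052
```

```bash
python3 -c "
from h import *
go([489.5,-378.2,28]);print(ctrl.sense()['wrist_torque'])"
```

```text
pos [ 491.3 -376.    38. ] t 5.55 F [-1.1  0.7  7.6] w 4.5 jaw az -0.163 zaxis [ 0.002 -0.002 -1.   ] total [-1.5  2.4 10. ] 1 per row [-1.49  2.44 10.01]
[0.17575439 0.09220978 0.05293287]
```

>>> play_rows(motion=[[[0, 0, 0], [0, 0, 0]], [[0, 0, 0], [0, 0, 0]], [[0, 0, 3], [0, 0, 0]], [[0, 0, 3], [0, 0, 0]], [[0, 1, 2], [0, 0, 0]], [[0, 1, 0], [0, 0, 0]], [[0, 0, 0], [0, 0, 0]]], fingers=20)

```text
time_s: 6.13
eef_pos: [490.3, -377.6, 28.0]
ee_rot: [-0.0, 0.997, -0.081, -0.0]
force: [1.0, -0.2, 0.5]
grip_width: 0.232
```

>>> play_rows(motion=[[[0, 0, 0], [0, 0, 0]], [[0, 0, 0], [0, 0, 0]], [[0, 0, 0], [0, 0, 0]], [[0, 0, 0], [0, 0, 0]], [[0, 0, 0], [0, 0, 0]], [[0, 0, 0], [0, 0, 0]], [[0, 0, 0], [0, 0, 0]]], fingers=0)

```text
time_s: 6.72
eef_pos: [490.5, -377.6, 28.5]
ee_rot: [0.0, 0.997, -0.081, 0.0]
force: [0.8, -0.3, 0.7]
grip_width: 0.058
```

```bash
python3 -c "
from h import *
go([489.5,-378.2,28]);print(ctrl.sense()['wrist_torque'])"
```

```text
pos [ 490.5 -377.6   28.5] t 6.72 F [ 0.8 -0.3  0.7] w 4.9 jaw az -0.163 zaxis [ 0. -0. -1.] total [-0.9  0.8  0.5] 1 per row [-0.91  0.75  0.49]
[-0.04899854 -0.08311239 -0.04830357]
```

>>> play_rows(motion=[[[0, 0, -3], [0, 0, 0]], [[-1.4, 0, -7.2], [0, 3, 0]], [[-1.4, 0, -7.2], [0, 3, 0]], [[-1.4, 0, -7.2], [0, 3, 0]], [[-1.4, 0, -7.2], [0, 3, 0]], [[-1.4, 0, -7.2], [0, 3, 0]], [[-1.4, 0, -7.2], [0, 3, 0]], [[-1.4, 0, -7.2], [0, 3, 0]], [[-1.4, 0, -7.2], [0, 3, 0]], [[-1.4, 0, -7.2], [0, 3, 0]], [[0, 0, 0], [0, 0, 0]], [[0, 0, 0], [0, 0, 0]], [[0, 0, 0], [0, 0, 0]]])

```text
time_s: 7.8
eef_pos: [465.3, -373.3, 91.4]
ee_rot: [0.019, 0.969, -0.079, 0.232]
force: [-0.6, 0.2, -2.1]
grip_width: 0.06
```

```bash
python3 - <<'E'
from h import *
go([489.5,-378.2,28])
R=Rt();p=ctrl.sense()["eef_pos"]
b=np.array([451.2,-371.7]);c,s=np.cos(-.15),np.sin(-.15)
for n,l in dict(tail=(-137,0,23.5),tailtop=(-137,0,17.5),front=(3,0,23.5),flange=(0,0,-18.5)).items():
    w=p+R.apply(l);d=w[:2]-b;print(n,w.round(1),"bin xy",round(c*d[0]+s*d[1],1),round(-s*d[0]+c*d[1],1))
a=save("top","top2")[180:330,300:430];b=save("scene","sc2")[150:300,290:420]
cv2.imwrite("pics/c2.png",cv2.cvtColor(cv2.resize(np.hstack([a,b]),None,fx=3,fy=3,interpolation=cv2.INTER_CUBIC),cv2.COLOR_RGB2BGR))
E
```

```text
pos [ 465.3 -373.3   91.4] t 7.8 F [-0.6  0.2 -2.1] w 5.2 jaw az -0.163 zaxis [ 0.447 -0.073 -0.892] total [-6.7  0.9 67.6] 2 per row [-3.35  0.45 33.82]
tail [ 355.3 -355.3    8.4] bin xy -97.3 1.9
tailtop [ 352.6 -354.8   13.7] bin xy -100.0 2.0
front [ 478.5 -375.5   71.8] bin xy 27.5 0.3
flange [ 457.1 -372.   107.8] bin xy 5.8 0.6
```

View pics/c2.png

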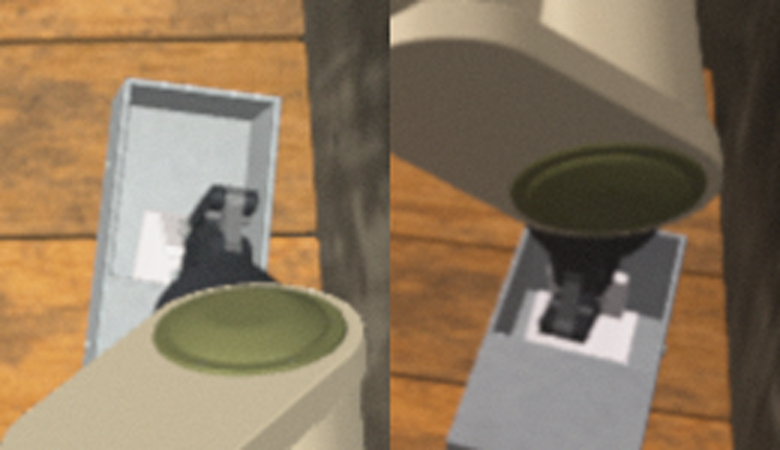

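The template is held with its plate visibly tilted, and the tail is still under the cover. The fingers sit a little off-centre on the flange. Next I draw it out along the plate.

>>> play_rows(motion=[[[5, 0, 0], [0, 0, 0]], [[8, 0, 0], [0, 0, 0]], [[8, 0, 0], [0, 0, 0]], [[8, 0, 0], [0, 0, 0]], [[8, 0, 0], [0, 0, 0]], [[8, 0, 0], [0, 0, 0]], [[8, 0, 0], [0, 0, 0]], [[8, 0, 0], [0, 0, 0]], [[8, 0, 0], [0, 0, 0]], [[8, 0, 0], [0, 0, 0]], [[8, 0, 0], [0, 0, 0]], [[8, 0, 0], [0, 0, 0]], [[5, 0, 0], [0, 0, 0]], [[0, 0, 0], [0, 0, 0]], [[0, 0, 0], [0, 0, 0]]])

```text
time_s: 9.15
eef_pos: [551.4, -387.4, 135.9]
ee_rot: [0.019, 0.969, -0.079, 0.233]
force: [-0.9, -0.4, -1.6]
grip_width: 0.059
```

```bash
python3 - <<'E'
from h import *
p=ctrl.sense()["eef_pos"]
go(p+[0,0,90]);print(p+Rt().apply((-137,0,23.5)))
E
```

```text
pos [ 551.4 -387.4  135.9] t 9.15 F [-0.9 -0.4 -1.6] w 5.0 jaw az -0.163 zaxis [ 0.448 -0.073 -0.891] total [ 40.8  -0.  -80.2] 3 per row [ 13.61  -0.   -26.73]
[ 441.43695792 -369.33537555   52.75878464]
```

>>> play_rows(motion=[[[4, 0, -8], [0, 0, 0]], [[6, 0, -12], [0, 0, 0]], [[6, 0, -12], [0, 0, 0]], [[6, 0, -12], [0, 0, 0]], [[6, 0, -12], [0, 0, 0]], [[6, 0, -12], [0, 0, 0]], [[6, 0, -12], [0, 0, 0]], [[4, 0, -8], [0, 0, 0]], [[0, 0, 0], [0, -4, 0]], [[0, 0, 0], [0, -4, 0]], [[0, 0, 0], [0, -4, 0]], [[0, 0, 0], [0, -4, 0]], [[0, 0, 0], [0, -4, 0]], [[0, 0, 0], [0, -4, 0]], [[0, 0, 0], [0, -2.7, 0]], [[0, 0, 0], [0, 0, 0]], [[0, 0, 0], [0, 0, 0]], [[0, 0, 0], [0, 0, 0]]])

```text
time_s: 10.65
eef_pos: [550.3, -387.4, 234.4]
ee_rot: [0.0, 0.997, -0.082, 0.003]
force: [0.2, -0.1, -2.1]
grip_width: 0.062
```

```bash
python3 - <<'E'
from h import *
from fit import W
j=[524.83,-144.84,-.14]
t=W(j,[(67,-21,0)])[0]; print(t)
go([t[0],t[1],230])
save("top","top3");save("scene","sc3")
for n in ("template","template_flange","template_mid"):
  for c in("top","scene"): print(n,c,[(round(k["p"],2),np.array(k["position"])*[560,420]) for k in ctrl.spot_in(c,n)[:2]])
a=cv2.imread("pics/top3.png")[60:300,200:450];b=cv2.imread("pics/sc3.png")[60:300,240:440]
cv2.imwrite("pics/c3.png",cv2.resize(np.hstack([a,b]),None,fx=1.7,fy=1.7,interpolation=cv2.INTER_CUBIC))
E
```

```text
[ 588.24406634 -174.9839246     0.        ]
pos [ 550.3 -387.4  234.4] t 10.65 F [ 0.2 -0.1 -2.1] w 5.3 jaw az -0.163 zaxis [ 0.006 -0.001 -1.   ] total [   2.9 -215.8    4.5] 6 per row [  0.48 -35.97   0.75]
template top []
template scene [(0.62, array([367.08 , 182.784])), (0.17, array([315.784, 193.998]))]
template_flange top []
template_flange scene [(0.62, array([364.616, 181.02 ])), (0.16, array([348.6 , 279.09]))]
template_mid top []
template_mid scene [(0.74, array([366.8  , 182.406]))]
```

View pics/c3.png

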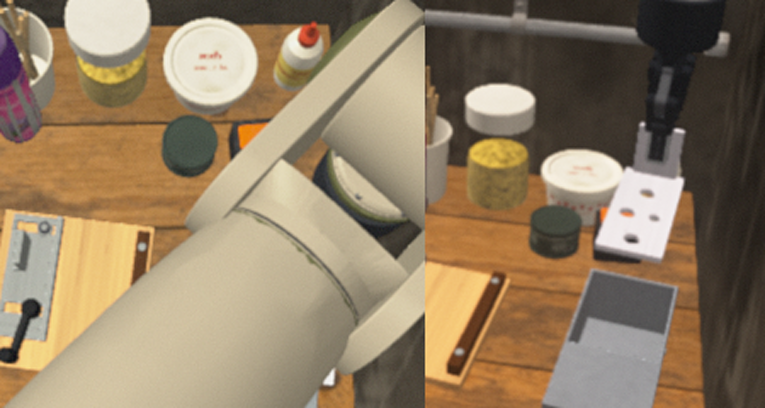

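The scene view shows the template hanging level and clear of the bin. Its plate corners are at about (341,207), (376,213), (392,165) and (356,159). I fit its pose in the grip.

```bash
python3 - <<'E'
from fit import *
np.set_printoptions(precision=2,suppress=True)
C=[(-70,30,217),(-70,-30,217),(70,-30,217),(70,30,217)]
P=[((x-425)/1.7+240,y/1.7+60) for x,y in[(597,250),(656,261),(684,178),(622,168)]]
t,r=fit([("scene",C,np.array(P))],[480,-380,-.16]);print(t,r)
e=ctrl.sense()["eef_pos"];d=t[:2]-e[:2];c,s=np.cos(-.163),np.sin(-.163)
print("centre rel TCP along jaw x, template y:",c*d[0]+s*d[1],-s*d[0]+c*d[1])
E
```

```text
[ 477.66 -375.46   -0.15] [[-2.23 -2.12]
 [ 2.78 -0.13]
 [-1.28  1.71]
 [ 0.6   0.98]]
centre rel TCP along jaw x, template y: -73.80197032401153 -0.025797279474403467
```

>>> play_rows(motion=[[[0, -18, 0], [0, 0, 0]], [[0, -30, 0], [0, 0, 0]], [[0, -30, 0], [0, 0, 0]], [[0, -30, 0], [0, 0, 0]], [[0, -30, 0], [0, 0, 0]], [[0, -30, 0], [0, 0, 0]], [[0, -30, 0], [0, 0, 0]], [[0, -18, 0], [0, 0, 0]], [[0, 0, 0], [0, 0, -1.3]], [[0, 0, 0], [0, 0, 0]], [[0, 0, 0], [0, 0, 0]]])

```text
time_s: 11.97
eef_pos: [585.5, -174.9, 234.4]
ee_rot: [0.0, 0.998, -0.07, 0.003]
force: [0.0, -0.2, -1.7]
grip_width: 0.059
```

>>> play_rows(motion=[[[1, 0, 10], [0, 0, 0]], [[1, 0, 20], [0, 0, 0]], [[0, 0, 20], [0, 0, 0]], [[0, 0, 20], [0, 0, 0]], [[0, 0, 20], [0, 0, 0]], [[0, 0, 20], [0, 0, 0]], [[0, 0, 20], [0, 0, 0]], [[0, 0, 20], [0, 0, 0]], [[0, 0, 15], [0, 0, 0]], [[0, 0, 10], [0, 0, 0]], [[0, 0, 0], [0, 0, 0]], [[0, 0, 0], [0, 0, 0]]])

```text
time_s: 12.97
eef_pos: [588.4, -175.2, 59.2]
ee_rot: [0.0, 0.998, -0.07, 0.002]
force: [-0.1, 0.3, -2.1]
grip_width: 0.058
```

```bash
python3 - <<'E'
from h import *
from fit import W
t=W([524.83,-144.84,-.14],[(67,-21,0)])[0]
go([t[0],t[1],36])
save("top","top4");save("scene","sc4")
a=cv2.imread("pics/top4.png")[150:310,170:310];b=cv2.imread("pics/sc4.png")[150:310,150:310]
cv2.imwrite("pics/c4.png",cv2.resize(np.hstack([a,b]),None,fx=2.6,fy=2.6,interpolation=cv2.INTER_CUBIC))
E
```

```text
pos [ 588.4 -175.2   59.2] t 12.97 F [-0.1  0.3 -2.1] w 4.9 jaw az -0.141 zaxis [ 0.005 -0.001 -1.   ] total [-0.3 -0.2 23.2] 1 per row [-0.31 -0.16 23.24]
```

View pics/c4.png

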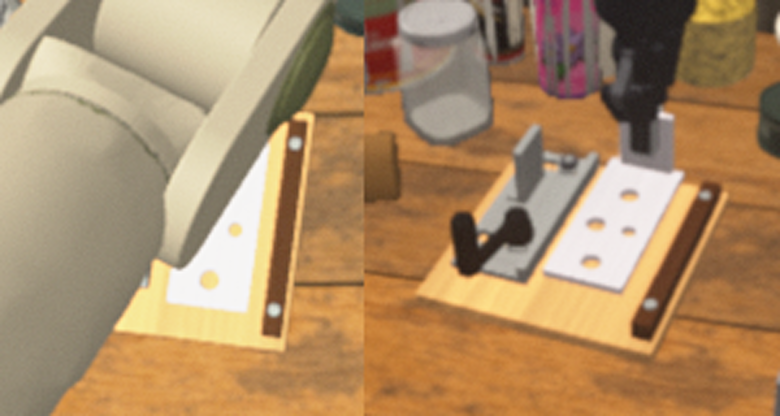

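```bash
python3 - <<'E'
from h import *
c,s=np.cos(-.14),np.sin(-.14)
for p in((167,302),(246,311)):
    w=atz("top",np.array(p)/2.6+[170,150],41.7);d=w[:2]-[524.83,-144.84];print(c*d[0]+s*d[1],-s*d[0]+c*d[1])
E
```

```text
-69.26249123709042 5.695615791439415
-68.34123342273206 -53.923555440316186
```

>>> play_rows(motion=[[[0, 0, 4], [0, 0, 0]], [[0, 0, 4], [0, 0, 0]], [[0, 0, 4], [0, 0, 0]], [[0, 0, 3], [0, 0, 0]], [[0, 0, 2], [0, 0, 0]], [[0, 0, 2], [0, 0, 0]], [[0, 0, 1], [0, 0, 0]], [[0, 0, 1], [0, 0, 0]], [[0, 0, 1], [0, 0, 0]], [[0, 0, 0], [0, 0, 0]], [[0, 0, 0], [0, 0, 0]]])

```text
time_s: 13.98
eef_pos: [588.6, -174.7, 37.4]
ee_rot: [0.0, 0.998, -0.07, 0.003]
force: [-1.3, 0.1, -2.0]
grip_width: 0.061
```

>>> play_rows(motion=[[[0, 0, 0.7], [0, 0, 0]], [[0, 0, 0], [0, 0, 0]], [[0, 0, 0.7], [0, 0, 0]], [[0, 0, 0], [0, 0, 0]], [[0, 0, 0], [0, 0, 0]]])

```text
time_s: 14.4
eef_pos: [588.7, -174.7, 36.1]
ee_rot: [0.0, 0.998, -0.07, 0.003]
force: [0.1, -0.4, -1.4]
grip_width: 0.061
```

>>> play_rows(motion=[[[0, 0, 0.6], [0, 0, 0]], [[0, 0, 0], [0, 0, 0]], [[0, 0, 0.6], [0, 0, 0]], [[0, 0, 0], [0, 0, 0]], [[0, 0, 0], [0, 0, 0]]])

```text
time_s: 14.82
eef_pos: [588.9, -174.8, 35.5]
ee_rot: [0.0, 0.998, -0.07, 0.003]
force: [1.3, 0.4, 4.8]
grip_width: 0.061
```

Contact, with force +4.8 N upward. I release and retreat.

>>> play_rows(motion=[[[0, 0, 0], [0, 0, 0]], [[0, 0, 0], [0, 0, 0]], [[0, 0, 0], [0, 0, 0]], [[0, 0, 0], [0, 0, 0]], [[0, 0, 0], [0, 0, 0]], [[0, 0, -10], [0, 0, 0]], [[0, 0, -20], [0, 0, 0]], [[0, 0, -30], [0, 0, 0]], [[0, 0, -35], [0, 0, 0]], [[0, 0, -35], [0, 0, 0]], [[0, 0, 0], [0, 0, 0]], [[0, 0, 0], [0, 0, 0]]], fingers=35, squeeze=30)

```text
time_s: 15.82
eef_pos: [588.7, -174.9, 167.4]
ee_rot: [0.001, 0.998, -0.07, 0.005]
force: [-0.2, -0.1, -1.1]
grip_width: 0.41
```

```bash
python3 - <<'E'
from h import *
c,s=np.cos(-.14),np.sin(-.14)
L=lambda w:(lambda d:(round(c*d[0]+s*d[1],1),round(-s*d[0]+c*d[1],1)))(np.array(w)[:2]-[524.83,-144.84])
save("top","top5");save("scene","sc5")
go([0,0,0])
for n in ("template_mid","fence_tab","lever_knob"):
  for cam in("top","scene"): print(n,cam,[(round(k["p"],2),np.array(k["position"])*[560,420]) for k in ctrl.spot_in(cam,n)[:2]])
a=cv2.imread("pics/top5.png")[150:310,170:310];b=cv2.imread("pics/sc5.png")[150:310,150:310]
cv2.imwrite("pics/c5.png",cv2.resize(np.hstack([a,b]),None,fx=2.6,fy=2.6,interpolation=cv2.INTER_CUBIC))
E
```

```text
pos [ 587.5 -174.4  164.2] t 15.92 F [-1.2  0.2 -0.3] w 34.6 jaw az -0.14 zaxis [ 0.004 -0.    -1.   ] total [-606.8  -90.5  161.8] 17 per row [-35.69  -5.33   9.52]
template_mid top [(0.96, array([259.   , 238.518])), (0.65, array([210.896, 264.684]))]
template_mid scene [(0.62, array([248.08 , 239.484])), (0.29, array([213.08 , 228.018]))]
fence_tab top [(0.46, array([217.224, 255.696]))]
fence_tab scene [(0.69, array([213.304, 225.792]))]
lever_knob top [(0.65, array([210.672, 267.414]))]
lever_knob scene [(0.84, array([190.904, 242.508])), (0.5, array([316.624, 196.182]))]
```

View pics/c5.png

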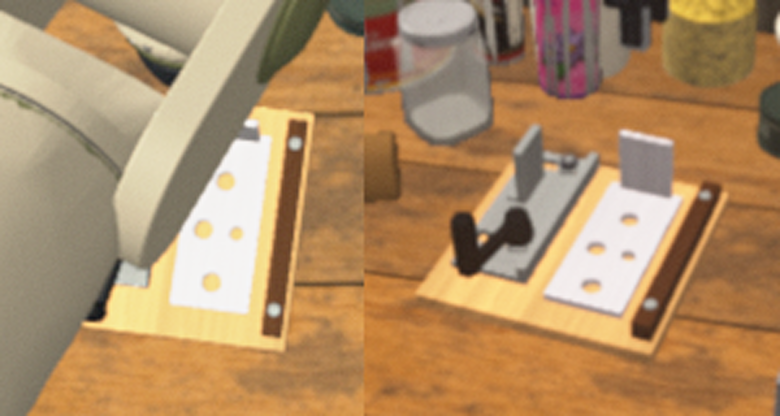

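The template lies flat on the bed between the fence and the stop. Next is the tab at jig (39,63). I turn the jaws by 90° and go above it.

>>> play_rows(motion=[[[0, 0, 0], [0, 0, -6.92]], [[0, 0, 0], [0, 0, -6.92]], [[0, 0, 0], [0, 0, -6.92]], [[0, 0, 0], [0, 0, -6.92]], [[0, 0, 0], [0, 0, -6.92]], [[0, 0, 0], [0, 0, -6.92]], [[0, 0, 0], [0, 0, -6.92]], [[0, 0, 0], [0, 0, -6.92]], [[0, 0, 0], [0, 0, -6.92]], [[0, 0, 0], [0, 0, -6.92]], [[0, 0, 0], [0, 0, -6.92]], [[0, 0, 0], [0, 0, -6.92]], [[0, 0, 0], [0, 0, -6.92]], [[0, 0, 0], [0, 0, 0]]], fingers=40)

```text
time_s: 17.38
eef_pos: [587.9, -174.5, 164.5]
ee_rot: [0.002, 0.754, 0.657, 0.002]
force: [0.4, -0.6, -1.1]
grip_width: 0.469
```

```bash
python3 - <<'E'
from h import *
p=[572.2,-87.9,100]
print(atz("top",(226.3,193.7),32))
go(p)
E
```

```text
[ 604.59523853 -110.82699482   32.        ]
pos [ 587.9 -174.5  164.5] t 17.38 F [ 0.4 -0.6 -1.1] w 40.1 jaw az 1.434 zaxis [ 0.005 -0.001 -1.   ] total [ 83.7 -27.6  64.3] 3 per row [27.9  -9.21 21.44]
```

>>> play_rows(motion=[[[15, -5, 0], [0, 0, 0]], [[22, -8, 10], [0, 0, 0]], [[22, -8, 18], [0, 0, 0]], [[15, -6.5, 18], [0, 0, 0]], [[9.5, 0, 18], [0, 0, 0]], [[0, 0, 0], [0, 0, 0]], [[0, 0, 0], [0, 0, 0]]])

```text
time_s: 17.97
eef_pos: [572.5, -87.4, 100.5]
ee_rot: [0.001, 0.756, 0.655, 0.001]
force: [1.0, 0.2, 1.5]
grip_width: 0.47
```

```bash
python3 - <<'E'
from h import *
go([572.2,-87.9,36])
a=save("scene","sc6")[110:270,140:340]
cv2.imwrite("pics/c6.png",cv2.cvtColor(cv2.resize(a,None,fx=3.5,fy=3.5,interpolation=cv2.INTER_CUBIC),cv2.COLOR_RGB2BGR))
E
```

```text
pos [572.5 -87.4 100.5] t 17.97 F [1.  0.2 1.5] w 40.1 jaw az 1.429 zaxis [ 0.004 -0.    -1.   ] total [-0.5 -0.5 64.5] 2 per row [-0.27 -0.25 32.27]
```

View pics/c6.png

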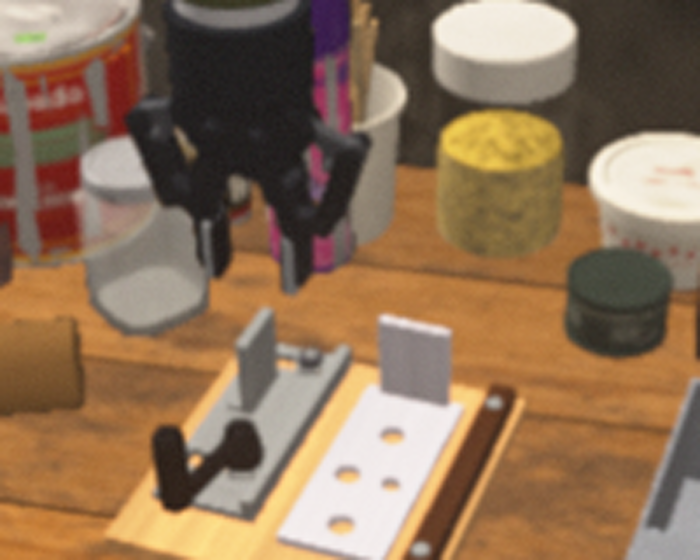

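The fingers straddle the tab, with the pads at crop x 215 and 290 and the tab at about 257. I descend and grip.

>>> play_rows(motion=[[[0, 0, 16], [0, 0, 0]], [[0, 0, 16], [0, 0, 0]], [[0, 0, 16], [0, 0, 0]], [[0, 0, 16], [0, 0, 0]], [[0, 0, 0], [0, 0, 0]], [[0, 0, 0], [0, 0, 0]]])

```text
time_s: 18.52
eef_pos: [573.5, -88.8, 37.5]
ee_rot: [0.002, 0.756, 0.655, 0.002]
force: [0.6, -0.6, -0.6]
grip_width: 0.466
```

>>> play_rows(motion=[[[0, 0, 0], [0, 0, 0]], [[0, 0, 0], [0, 0, 0]], [[0, 0, 0], [0, 0, 0]], [[0, 0, 0], [0, 0, 0]], [[0, 0, 0], [0, 0, 0]], [[0, 0, 0], [0, 0, 0]], [[0, 0, 0], [0, 0, 0]], [[0, 0, 0], [0, 0, 0]]], fingers=0, squeeze=25)

```text
time_s: 19.18
eef_pos: [574.0, -88.3, 38.1]
ee_rot: [0.003, 0.755, 0.656, 0.002]
force: [-0.8, 0.6, 7.5]
grip_width: 0.09
```

```bash
python3 - <<'E'
from h import *
go([572.2,-87.9,36])
E
```

```text
pos [574.  -88.3  38.1] t 19.18 F [-0.8  0.6  7.5] w 7.7 jaw az 1.43 zaxis [ 0.008 -0.002 -1.   ] total [ 0.1 -1.8  2.1] 1 per row [ 0.12 -1.8   2.12]
```

>>> play_rows(motion=[[[-1, 0, 0], [0, 0, 0]], [[-2, 0, 0], [0, 0, 0]], [[-2, 0, 0], [0, 0, 0]], [[-2, 0, 0], [0, 0, 0]], [[-2, 0, 0], [0, 0, 0]], [[-2, 0, 0], [0, 0, 0]], [[-2, 0, 0], [0, 0, 0]], [[-2, 0, 0], [0, 0, 0]], [[-2, 0, 0], [0, 0, 0]], [[-2, 0, 0], [0, 0, 0]], [[-2, 0, 0], [0, 0, 0]], [[-2, 0, 0], [0, 0, 0]], [[-2, 0, 0], [0, 0, 0]], [[0, 0, 0], [0, 0, 0]], [[0, 0, 0], [0, 0, 0]]])

```text
time_s: 20.43
eef_pos: [570.5, -113.2, 38.2]
ee_rot: [0.003, 0.755, 0.656, 0.002]
force: [0.9, 0.6, 6.7]
grip_width: 0.09
```

>>> play_rows(motion=[[[-0.7, 0, 0], [0, 0, 0]], [[0, 0, 0], [0, 0, 0]], [[-0.7, 0, 0], [0, 0, 0]], [[0, 0, 0], [0, 0, 0]], [[-0.7, 0, 0], [0, 0, 0]], [[0, 0, 0], [0, 0, 0]], [[0, 0, 0], [0, 0, 0]]])

```text
time_s: 21.02
eef_pos: [570.4, -114.2, 38.1]
ee_rot: [0.003, 0.755, 0.656, 0.003]
force: [2.4, 7.0, 7.0]
grip_width: 0.084
```

>>> play_rows(motion=[[[-0.7, 0, 0], [0, 0, 0]], [[0, 0, 0], [0, 0, 0]], [[-0.7, 0, 0], [0, 0, 0]], [[0, 0, 0], [0, 0, 0]], [[0, 0, 0], [0, 0, 0]]])

```text
time_s: 21.43
eef_pos: [570.4, -114.2, 38.2]
ee_rot: [0.002, 0.755, 0.656, 0.004]
force: [3.5, 14.0, 8.0]
grip_width: 0.091
```

```bash
python3 - <<'E'
from h import *
go([573.5,-88.8,37.5])
a=save("scene","sc7")[140:300,140:300]
b=save("top","top7")[160:300,180:320];b=cv2.resize(b,(160,160))
cv2.imwrite("pics/c7.png",cv2.cvtColor(cv2.resize(np.hstack([a,b]),None,fx=2.5,fy=2.5,interpolation=cv2.INTER_CUBIC),cv2.COLOR_RGB2BGR))
E
```

```text
pos [ 570.4 -114.2   38.2] t 21.43 F [ 3.5 14.   8. ] w 7.8 jaw az 1.43 zaxis [ 0.008  0.001 -1.   ] total [25.6 -0.5  0.7] 1 per row [25.62 -0.47  0.72]
```

View pics/c7.png

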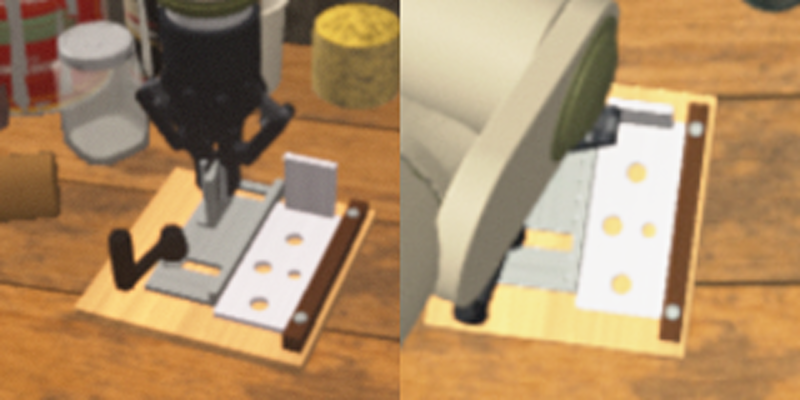

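The fence holds the plate against the stop, and it stalls under 14 N. I release and rise.

>>> play_rows(motion=[[[0, 0, 0], [0, 0, 0]], [[0, 0, 0], [0, 0, 0]], [[0, 0, 0], [0, 0, 0]], [[0, 0, 0], [0, 0, 0]], [[0, 0, 0], [0, 0, 0]], [[0, 0, -10], [0, 0, 0]], [[0, 0, -20], [0, 0, 0]], [[0, 0, -30], [0, 0, 0]], [[0, 0, -30], [0, 0, 0]], [[0, 0, 0], [0, 0, 0]], [[0, 0, 0], [0, 0, 0]]], fingers=30)

```text
time_s: 22.45
eef_pos: [569.3, -116.6, 128.7]
ee_rot: [0.004, 0.755, 0.656, 0.002]
force: [1.1, 0.2, -0.5]
grip_width: 0.352
```

```bash
python3 - <<'E'
from h import *
# knob from first pictures: grip foot/top; lever angle
go([450.5,-75.5,130])
piv=np.array([506.5,-94.9])
for a in (0.1,.15,.2,.25):
    th=np.pi-.14-a; k=piv+60*np.array([np.cos(th),np.sin(th)])
    print(a,k.round(1),"top px(z=85)",(proj("top",[[*k,85]])*3-[480,300]).round(0),"scene",(proj("scene",[[*k,85]])*3-[420,450]).round(0),(proj("scene",[[*k,43]])*3-[420,450]).round(0))
E
```

```text
pos [ 569.3 -116.6  128.7] t 22.45 F [ 1.1  0.2 -0.5] w 30.0 jaw az 1.43 zaxis [ 0.009 -0.002 -1.   ] total [  24.  -123.4   -2.4] 4 per row [  6.01 -30.85  -0.6 ]
0.1 [448.2 -80.6] top px(z=85) [[135. 509.]] scene [[153. 256.]] [[159. 308.]]
0.15 [449.  -77.7] top px(z=85) [[130. 508.]] scene [[149. 255.]] [[155. 307.]]
0.2 [449.9 -74.9] top px(z=85) [[126. 506.]] scene [[145. 253.]] [[151. 305.]]
0.25 [451.  -72.1] top px(z=85) [[121. 505.]] scene [[141. 251.]] [[148. 303.]]
```

>>> play_rows(motion=[[[0, 0, 0], [0, 0, 5]], [[0, 0, 0], [0, 0, 5]], [[0, 0, 0], [0, 0, 0]], [[0, 0, 0], [0, 0, 0]]], fingers=36, squeeze=20)

```text
time_s: 22.78
eef_pos: [568.2, -116.2, 125.9]
ee_rot: [0.001, 0.809, 0.588, 0.001]
force: [0.2, 0.3, 0.3]
grip_width: 0.424
```

```bash
python3 - <<'E'
from h import *
go([450,-76,130])
E
```

```text
pos [ 568.2 -116.2  125.9] t 22.78 F [0.2 0.3 0.3] w 36.2 jaw az 1.258 zaxis [ 0.004 -0.    -1.   ] total [   1.8 -124.9   -4.6] 4 per row [  0.46 -31.21  -1.14]
```

>>> play_rows(motion=[[[0, -15, 0], [0, 0, 0]], [[0, -25, 0], [0, 0, 0]], [[0.5, -25, 0], [0, 0, 0]], [[0.5, -25, 0], [0, 0, 0]], [[0.5, -20, 0], [0, 0, 0]], [[0.3, -15, 0], [0, 0, 0]], [[0, 0, 0], [0, 0, 0]], [[0, 0, 0], [0, 0, 0]]])

```text
time_s: 23.45
eef_pos: [450.5, -75.8, 126.1]
ee_rot: [0.002, 0.809, 0.588, 0.002]
force: [0.7, 0.6, -0.0]
grip_width: 0.425
```

```bash
python3 - <<'E'
from h import *
go([450,-76,50])
a=save("scene","sc8")[120:300,120:320]
cv2.imwrite("pics/c8.png",cv2.cvtColor(cv2.resize(a,None,fx=3.3,fy=3.3,interpolation=cv2.INTER_CUBIC),cv2.COLOR_RGB2BGR))
E
```

```text
pos [450.5 -75.8 126.1] t 23.45 F [ 0.7  0.6 -0. ] w 36.3 jaw az 1.257 zaxis [ 0.006 -0.001 -1.   ] total [-0.4 -0.9 76.1] 3 per row [-0.12 -0.29 25.37]
```

View pics/c8.png

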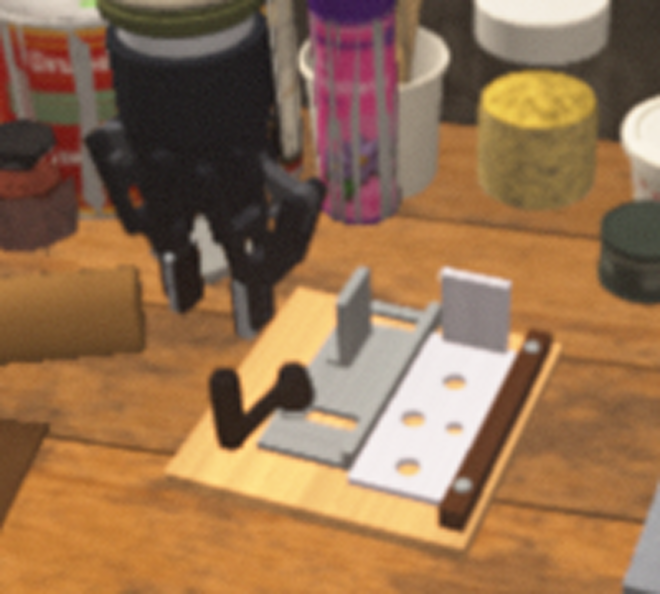

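The fingers are centred over the knob (pads at crop x about 198 and 235, knob at 226). I descend and cage it.

>>> play_rows(motion=[[[0, 0, 15], [0, 0, 0]], [[0, 0, 15], [0, 0, 0]], [[0, 0, 15], [0, 0, 0]], [[0, 0, 15], [0, 0, 0]], [[0, 0, 15], [0, 0, 0]], [[0, 0, 0], [0, 0, 0]], [[0, 0, 0], [0, 0, 0]]])

```text
time_s: 24.08
eef_pos: [451.2, -76.1, 50.7]
ee_rot: [0.001, 0.809, 0.587, 0.002]
force: [1.0, -0.1, 0.3]
grip_width: 0.419
```

>>> play_rows(motion=[[[0, 0, 0], [0, 0, 0]], [[0, 0, 0], [0, 0, 0]], [[0, 0, 0], [0, 0, 0]], [[0, 0, 0], [0, 0, 0]]], fingers=24)

```text
time_s: 24.42
eef_pos: [451.1, -76.0, 51.5]
ee_rot: [0.002, 0.809, 0.587, 0.002]
force: [-0.5, 0.2, -0.2]
grip_width: 0.284
```

>>> play_rows(motion=[[[6.8, 0.4, 0], [0, 0, 6.5]], [[6.8, 0.4, 0], [0, 0, 6.5]], [[6.8, 0.4, 0], [0, 0, 6.5]], [[6.8, 0.4, 0], [0, 0, 6.5]], [[6.8, 0.4, 0], [0, 0, 6.5]], [[6.8, 0.4, 0], [0, 0, 6.5]], [[6.8, 0.4, 0], [0, 0, 6.5]], [[6.8, 0.4, 0], [0, 0, 6.5]], [[6.8, 0.4, 0], [0, 0, 6.5]], [[6.8, 0.4, 0], [0, 0, 6.5]], [[0, 0, 0], [0, 0, 0]], [[0, 0, 0], [0, 0, 0]]])

```text
time_s: 25.42
eef_pos: [500.7, -34.9, 51.3]
ee_rot: [0.001, 0.998, 0.062, 0.003]
force: [-0.1, -0.1, 0.1]
grip_width: 0.283
```

```bash
python3 - <<'E'
from h import *
go([506.5,-94.9,50])
E
```

```text
pos [500.7 -34.9  51.3] t 25.42 F [-0.1 -0.1  0.1] w 24.2 jaw az 0.125 zaxis [ 0.005 -0.001 -1.   ] total [-1.7 60.2  1.4] 2 per row [-0.87 30.12  0.71]
```

>>> play_rows(motion=[[[4.2, 0.1, 0], [0, 0, 4]], [[4.2, 0.1, 0], [0, 0, 4]], [[2, 0, 0], [0, 0, 2]], [[0, 0, 0], [0, 0, 0]], [[0, 0, 0], [0, 0, 0]]])

```text
time_s: 25.83
eef_pos: [510.9, -34.5, 51.3]
ee_rot: [0.0, 1.0, -0.025, 0.003]
force: [-0.1, -0.3, 0.8]
grip_width: 0.279
```

>>> play_rows(motion=[[[1, 0, 0], [0, 0, 0]], [[1, 0, 0], [0, 0, 0]], [[1, 0, 0], [0, 0, 0]], [[0, 0, 0], [0, 0, 0]], [[0, 0, 0], [0, 0, 0]]])

```text
time_s: 26.25
eef_pos: [513.8, -34.5, 51.2]
ee_rot: [0.0, 1.0, -0.027, 0.002]
force: [-3.0, 1.1, 2.3]
grip_width: 0.282
```

>>> play_rows(motion=[[[0.7, 0, 0], [0, 0, 0]], [[0.7, 0, 0], [0, 0, 0]], [[0, 0, 0], [0, 0, 0]], [[0, 0, 0], [0, 0, 0]]])

```text
time_s: 26.58
eef_pos: [514.0, -34.4, 51.1]
ee_rot: [0.0, 1.0, -0.027, 0.001]
force: [-9.4, 2.5, 6.1]
grip_width: 0.284
```

>>> play_rows(motion=[[[-2, 0, 0], [0, 0, 0]], [[0, 0, 0], [0, 0, 0]], [[0, 0, 0], [0, 0, 0]], [[0, 0, -10], [0, 0, 0]], [[0, 0, -20], [0, 0, 0]], [[0, 0, -30], [0, 0, 0]], [[0, 0, -35], [0, 0, 0]], [[0, 0, -35], [0, 0, 0]], [[-15, -20, -15], [0, 0, 0]], [[-30, -25, 0], [0, 0, 0]], [[-30, -25, 0], [0, 0, 0]], [[-25, -20, 0], [0, 0, 0]], [[0, 0, 0], [0, 0, 0]], [[0, 0, 0], [0, 0, 0]]], fingers=32)

```text
time_s: 27.75
eef_pos: [417.5, 61.4, 196.8]
ee_rot: [0.001, 1.0, -0.026, 0.004]
force: [0.4, -0.2, 0.1]
grip_width: 0.377
```

```bash
python3 - <<'E'
from h import *
go([506.5,-94.9,50])
a=save("scene","sc9")[150:310,140:300]
b=save("top","top9")[160:300,180:320];b=cv2.resize(b,(160,160))
cv2.imwrite("pics/c9.png",cv2.cvtColor(cv2.resize(np.hstack([a,b]),None,fx=2.5,fy=2.5,interpolation=cv2.INTER_CUBIC),cv2.COLOR_RGB2BGR))
E
```

```text
pos [417.5  61.4 196.8] t 27.75 F [ 0.4 -0.2  0.1] w 32.2 jaw az -0.052 zaxis [ 0.007 -0.001 -1.   ] total [ 95.9 151.3 147.7] 7 per row [13.69 21.62 21.1 ]
```

View pics/c9.png

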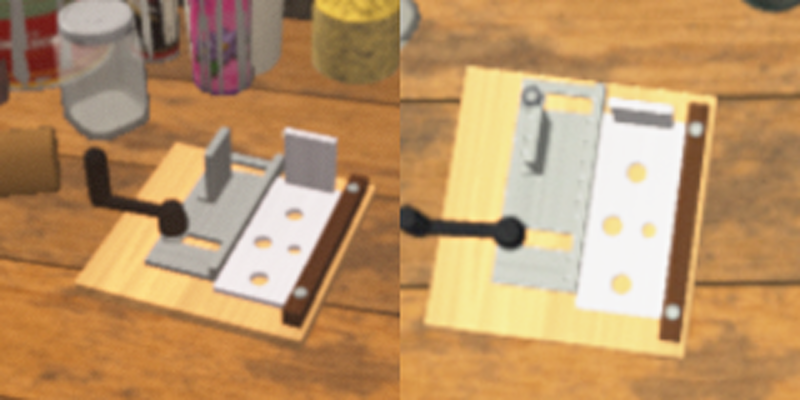

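```bash
python3 -c "
from rig import ctrl
print(ctrl.finish_job())"
```

```text
the job is handed in; nothing more can be done
None
```

I finished every step of the task and handed the job in at about 28 s of the 64 s limit. No verdict is reported.

- **Template:** I gripped it by the flange and tilted it about 27°. The tail came out from under the cover and the plate was lowered onto the bed until it touched (about 5 N). It was released with its centre about 1 mm from the bed's middle lengthwise.
- **Fence:** I slid it until it stalled at 14 N with the plate against the stop. The finger position puts the joint at about 0.038 m, above the 0.036 m needed. The nominal value is 0.040 m, and my measurement is good to about 2 mm.
- **Lever:** I swung it clockwise until it stalled at about 9 N, pointing to +y of the jig, which is about 1.5 rad.

**Last checks:** The final pictures show the plate flat, parallel to the stop and held by the fence, with the lever at its end and the gripper clear with about zero force. The nut tin and battery were not touched on the way, but I did not measure their positions again at the end.

The first grip on the flange was about 10 mm too high, so I reopened and gripped again lower before lifting. No check failed.

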